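# Bed the scrap-hole lid flush and prove it with a straightedge

## Task

The steel lid over the scrap hole of the chopping block stands proud. Lay the steel bar across it from left to right as a straightedge, reaching over the wood on both sides, let it go, and press the lid in through the bar (never with the fingers on the lid, which sinks it too deep), slowly and loading the block with no more than about 40 N, until the bar no longer rocks: prove it by pressing down on the bar's left end and then on its right end, beyond the lid, each steadily for about half a second with about 10 N (a harder push levers the lid and hides the rocking). Then lay the bar flat on the worktop again, clear of the block, with the lid flush with the wood and all other things left where they are.

Things in the scene. Friction and masses are not known exactly. Their poses are not given: they have to be found in the camera images.
- block: oak chopping block, 230 (x) by 360 (y) mm, standing on screw feet over a steel scrap tray; it does not move. The feet are set differently each time, so that its flat, level wooden top lies 70 to 82 mm above the worktop. Origin: under its centre, 76 mm below the wooden top; x points away from the robot when unturned, y to the left. A rectangular scrap hole, 101 (x) by 125 (y) mm, is cut through the top.
- hole (a point): centre of the scrap hole, at the level of the block's wooden top: 25 mm in front of (-x) and 20 mm to the left (+y) of the block's centre; axes as the block's
- lid: flat steel lid plate, 96 (x) by 120 (y) mm, 8 mm thick, plain edges; origin: centre of its top face. It sits on a plug with a silicone ring that grips the hole: it stays at whatever height it is left, needs about 20 N in all (the bar's own weight counts) to slide down, and can sink 8 mm below the wood. It starts 3 to 7 mm proud at the middle and may lean to the left or right by up to 2 mm at each end
- lid_left (a point): middle of the lid's left (+y) end, on its top face; level with the wood when flush
- lid_right (a point): middle of the lid's right (-y) end, on its top face; level with the wood when flush
- bar: straight stainless steel bar (hollow, square), 260 (x) by 20 (y) by 18 (z) mm, 0.25 to 0.45 kg; loose; origin: centre of its underside; its length is along its x. Lying across the lid it tips like a see-saw when an end is pressed, as long as the lid is proud
- bar_mid (a point): centre of the bar, 9 mm above its underside
- spoon: small steel teaspoon, 132 mm, lying on the rear right part of the block; origin: centre of its underside; leave it alone
- sardines: flat fish tin, 63x105x23 mm, lying on the rear left part of the block; leave it alone
- mug: white mug, 82x115x88 mm, left of the block; leave it alone
- salt_mill: wooden salt mill, 58x58x115 mm, behind the block to the right; leave it alone
- lime: lime, 60x48x48 mm, behind the block; leave it alone
- kitchen_timer: round kitchen timer, 61x61x49 mm, behind to the right; leave it alone
- balm_pot: low round pot with a wooden lid, 62x62x35 mm, behind to the right, near the hob; leave it alone

How it is judged:
By the outcome, as a careful person would: the job done as asked, in the order asked, and still so for the second after the job is handed in, with the robot touching nothing.
It also fails if it takes over 72 s, if anything falls off the work surface, if the arm or the gripper's body presses on something with over 40 N, if the wrist force passes 120 N, or if a joint passes its speed limit or range.

## Robot

A 6-joint arm with a two-finger parallel gripper is mounted at the origin on a cart in front of the work surface, level with it; the furniture and walls round the work are solid. World frame = base frame: x ahead of the robot, y to its left, z up, the work surface at z = 0. Lengths are in m, angles in rad, forces in N, time in s.
With the tool pointing down it reaches from about 0.275 to 0.85 m from the base axis. Payload 5.2 kg.
Tool frame: the origin (TCP) lies at the very end of the fingers, on their centre line; the grasp point (between the pads) lies 19 mm behind it; z points along the fingers, y is the line along which they close (so a half turn about z gives the same grasp; the last joint's range is limited). The gripper opens to 85 mm and grips with 20 to 120 N. Pads are 22 mm wide; open, the fingers measure 114 mm over their backs; the gripper's body (76 mm by 85 mm) begins 54 mm behind the grasp point. The pads swing forward as they close: fully open they stand 13 mm farther back than shut.
Start: joints at [1.007, 0.259, 1.535, -0, 1.348, -0.203], TCP at [0.194, 0.515, 0.231] pointing down, gripper open.
Joint ranges: [-3.14, 3.14], [-0.91, 2.08], [0.19, 2.58], [-1.22, 4.36], [0.22, 2.71], [-3.12, 3.12]. Speed limits (rad/s): [2.57, 2.57, 3.14, 3.14, 3.14, 3.14].

## Interface

Orientations are given as a rotation vector (axis times angle).
In Python, from bench import * gives the robot as it stands.
- The arm moves only by the shell command python3 -m crank 'ROWS' [FORCE]. ROWS is text: rows parted by semicolons, each of 5 numbers parted by spaces: the shift along the tool's x, y, z in m, then the turn about the tool's z in rad, then the closure, from 0 (fully open) to 1 (shut). A call has 1 to 20 rows; each row is the pose to reach, as a shift and turn from the pose commanded when the call began, along the tool's axes at that moment; what a row does not reach only later rows make up. A row lasts 1/12 s, in which the tool goes at most 41.7 mm and 7.16 degrees, less where a joint would pass 70% of its speed; a pose out of reach is approached as far as the arm can. A call with a gripper value outside its range is refused whole. The fingers move at their own pace and stop on an object; FORCE is the grip in N (left out, the last holds). Time passes only in rows, so rows that repeat a pose let the fingers close. It gives the time, the measured TCP pose, the force, the opening and the grip force at its end, in the units of the state.
- sense(): the state, without advancing time (a new reading comes with each control period).
- camera(name): name is "side" or "top"; returns (picture, depth): 420x560x3 uint8, red, green, blue; 420x560 float32, m along the optical axis (not along the pixel's ray), 0 where there is no reading.
- calibration(name): a dict with "fx", "fy", "cx", "cy" (pixels), "R" (3x3) and "t" (3): a world point X has camera coordinates R X + t. Camera axes: x right, y down, z forward; pixel columns grow to the right and rows downward; lengths in m; the calibration is good to about 2 mm. A picture is of the moment at which its call begins. calibration takes no time and is no camera call.
- sign_off(): hands the job in; it is judged then, once.
The state is a dict: "time": time; "joint_pos": joint angles; "joint_vel": joint speeds; "joint_efforts": joint torques, N m; "ee_pos": TCP position; "tool_rot": TCP orientation; "ft_force": force on the tool from outside, world axes, zero at the start; "moment": the same for the moment, N m; "opening": finger opening in m; "gripper_force": force on a finger pad.
Only numpy, scipy, OpenCV 4.12 (cv2) and the standard library are available. Lean on these libraries where they do the work, as an engineer would, in place of code of your own. Each camera call takes 0.05 s, during which the arm holds its last target. There are 200 camera calls.

## Working session

There is one attempt and no reset: what is moved stays moved. The work goes in short steps, Python scripts to look and compute and a shell command to move; the robot and the scene stay as the last step left them, time stands still between calls to the robot, and variables do not carry over. Pictures are saved under pics/ and viewed, at most 10 in all, crops included, and the job is handed in when it is done.

```bash
ls; mkdir -p pics
cat > h.py <<'E'
from bench import *
import numpy as np, cv2
def cloud(n,save=None):
    p,d=camera(n); c=calibration(n)
    if save: cv2.imwrite(save,p[:,:,::-1])
    v,u=np.mgrid[:420,:560]
    P=np.stack([(u-c["cx"])/c["fx"]*d,(v-c["cy"])/c["fy"]*d,d],-1)
    W=(P-np.array(c["t"]))@np.array(c["R"])
    W[d==0]=np.nan
    return p,W
E
python3 - <<'E'
from h import *
s=sense();print(s)
for n in("top","side"):
    p,W=cloud(n,f"pics/{n}0.png"); np.save(f"{n}0.npy",W)
    c=calibration(n);print(n,-np.array(c["R"]).T@c["t"],c["fx"])
E
```

```text
pics
{'time': 0.0, 'joint_pos': array([ 1.00719260e+00,  2.59328095e-01,  1.53609230e+00, -4.20613658e-06,
        1.34799343e+00, -2.02793079e-01]), 'joint_vel': array([-6.63125929e-04,  2.09051124e-03, -1.24133036e-04,  1.66756064e-04,
       -1.09427382e-03, -8.66869657e-05]), 'joint_efforts': array([-9.62123086e-04, -4.46035552e+01, -2.90562165e+01, -3.31351557e-04,
        1.19049576e-02, -1.65383432e-05]), 'ee_pos': array([0.19385498, 0.51413797, 0.23047901]), 'tool_rot': array([-5.63567602e-01, -3.08994093e+00,  2.65505056e-03]), 'ft_force': array([ 0.25549601,  0.31867072, -0.45926163]), 'moment': array([-0.03391044, -0.08600592,  0.01624548]), 'gripper_force': 0.0, 'opening': 0.08521671561472019}
top [ 0.44137664 -0.01458492  1.20967383] 391.94526286706025
side [ 0.06846859 -0.06546054  1.0468466 ] 423.8210031675168
```

View pics/top0.png

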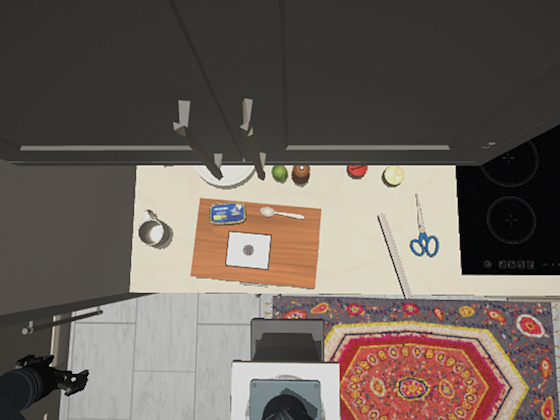

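View pics/side0.png

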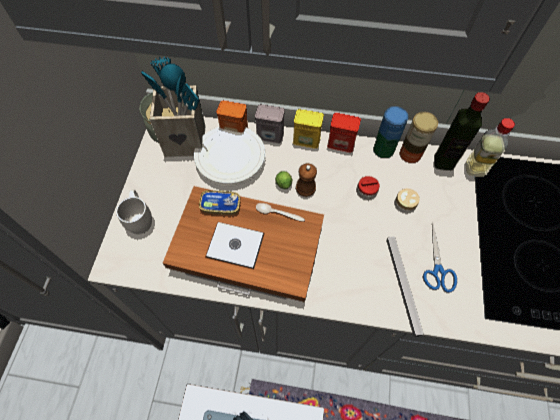

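The top view shows the block spanning (190,200)–(322,290), the lid centred near (248,250), and the bar running from (381,214) to (408,297). The tin and spoon lie at the rear of the block.

Run:
```python
from h import *
for n,lb,bb,wb in(("top",(228,233,269,266),(372,208,415,300),(185,225,225,280)),("side",(208,225,262,266),(384,234,424,335),(0,0,0,0))):
    W=np.load(n+"0.npy"); p=cv2.imread(f"pics/{n}0.png").astype(int)
    hsv=cv2.cvtColor(p.astype(np.uint8),cv2.COLOR_BGR2HSV)
    def rect(m):
        q=W[m]; q=q[~np.isnan(q[:,0])]
        r=cv2.minAreaRect((q[:,:2]*1000).astype(np.float32)); return r,len(q),np.percentile(q[:,2],[5,50,95]).round(4)
    Z=W[...,2]
    blk=(Z>.06)&(Z<.1)&(W[...,0]>.2)&(W[...,0]<.65)&(abs(W[...,1])<.35)
    blk=cv2.morphologyEx(blk.astype(np.uint8),cv2.MORPH_OPEN,np.ones((5,5)))>0
    print(n,"block",rect(blk))
    box=np.zeros(Z.shape,bool);box[lb[1]-3:lb[3]+4,lb[0]-3:lb[2]+4]=1
    lid=box&(hsv[...,1]<60)&(hsv[...,2]>140)
    print("lid",rect(lid))
    wood=blk&(hsv[...,1]>90)&~cv2.dilate(lid.astype(np.uint8),np.ones((5,5))).astype(bool)
    print("wood n",wood.sum())
    A=W[wood];A=A[abs(A[:,2]-np.median(A[:,2]))<.006]
    f=np.linalg.lstsq(np.c_[A[:,:2],np.ones(len(A))],A[:,2],rcond=None)[0];print("woodplane",f,np.median(A[:,2]))
    L=W[cv2.erode(lid.astype(np.uint8),np.ones((3,3)))>0]
    h=L[:,2]-np.c_[L[:,:2],np.ones(len(L))]@f
    c=np.median(L,0);g=np.linalg.lstsq(np.c_[L[:,:2]-c[:2],np.ones(len(L))],h,rcond=None)[0];print("lid rel",g,np.median(h),c, h.std())
    box[:]=0;box[bb[1]:bb[3],bb[0]:bb[2]]=1
    tab=np.nanmedian(Z[box]);print("table",tab)
    print("bar",rect(box&(Z>.012)&(Z<.03)))
    # scan table items heights near bar path, cabinet extents
    cab=Z>.4; print("cab x min",np.nanmin(W[...,0][cab&(abs(W[...,1])<.3)&(W[...,0]>.3)]) if cab.any() else None, np.nanmin(Z[cab&(W[...,0]>.3)]) if (cab&(W[...,0]>.3)).any() else None)
```

```text
top block (((501.85272216796875, 85.53497314453125), (360.8612060546875, 230.0701446533203), 84.85905456542969), 9636, array([0.069 , 0.0732, 0.0916]))
lid (((480.3728942871094, 107.10562133789062), (119.98270416259766, 98.2282485961914), 85.03424835205078), 1366, array([0.0737, 0.0784, 0.082 ]))
wood n 7341
woodplane [0.00045851 0.00016185 0.07213406] 0.07236112874126123
 ** On entry to DLASCL parameter number  4 had an illegal value
 ** On entry to DLASCL parameter number  4 had an illegal valueTraceback (most recent call last):
  File "<stdin>", line 21, in <module>
    x, resids, rank, s = _umath_linalg.lstsq(a, b, rcond,
                         ~~~~~~~~~~~~~~~~~~~^^^^^^^^^^^^^
                                             signature=signature)
                                             ^^^^^^^^^^^^^^^^^^^^
    raise LinAlgError("SVD did not converge in Linear Least Squares")
numpy.linalg.LinAlgError: SVD did not converge in Linear Least Squares
```

```bash
cat > m.py <<'E'
from h import *
def rect(q):
    q=q[~np.isnan(q[:,0])]
    return cv2.minAreaRect((q[:,:2]*1000).astype(np.float32)),len(q),np.percentile(q[:,2],[5,50,95]).round(4)
def lid(W,bar=None):
    # depths in block frame; bar: |x-offset| excluded (block x of bar)
    th=np.deg2rad(-5.1);C=np.array([.4793,.1073])
    q=W.reshape(-1,3);q=q[~np.isnan(q[:,0])]
    d=q[:,:2]-C;x=d@[np.cos(th),np.sin(th)];y=d@[-np.sin(th),np.cos(th)];z=q[:,2]
    ok=(z>.05)&(z<.1)
    if bar is not None: ok&=(abs(x-bar)>.018)
    inl=ok&(abs(x)<.042)&(abs(y)<.054)&(np.hypot(x,y)>.014)
    wd=ok&(((abs(y)>.066)&(abs(y)<.12)&(abs(x)<.055))|((x<-.056)&(x>-.085)&(abs(y)<.12)))
    med=np.median(z[wd]);wd&=abs(z-med)<.006
    f=np.linalg.lstsq(np.c_[x,y,1+0*x][wd],z[wd],rcond=None)[0]
    h=z-np.c_[x,y,1+0*x]@f
    g=np.linalg.lstsq(np.c_[x,y,1+0*x][inl],h[inl],rcond=None)[0]
    return dict(wood_z=round(f[2],4),lid_mid=round(g[2]*1e3,2),left=round((g[2]+.06*g[1])*1e3,2),right=round((g[2]-.06*g[1])*1e3,2),n=int(inl.sum()))
E
python3 - <<'E'
from m import *
for n,bb in(("top",(372,208,415,300)),("side",(384,234,426,338))):
    W=np.load(n+"0.npy");Z=W[...,2]
    print(n,lid(W))
    B=W[bb[1]:bb[3],bb[0]:bb[2]].reshape(-1,3);print("table",np.nanmedian(B[:,2]))
    for lo in (.008,.012):
        print("bar",rect(B[(B[:,2]>lo)&(B[:,2]<.03)]))
    m=(W[...,0]>.25)&(abs(W[...,1])<.5)&(Z>.3)&(Z<1.3)
    print("cab",np.nanpercentile(W[m],[0,5,50],axis=0) if m.any() else 0)
E
```

```text
top {'wood_z': np.float64(0.0724), 'lid_mid': np.float64(6.06), 'left': np.float64(7.24), 'right': np.float64(4.89), 'n': 1018}
table 0.0004159727524895194
bar (((486.024658203125, -354.57501220703125), (280.48956298828125, 85.4588394165039), 16.94551658630371), 669, array([0.0109, 0.0175, 0.0213]))
bar (((475.7779541015625, -356.41943359375), (259.8107604980469, 83.01451110839844), 16.945518493652344), 618, array([0.0134, 0.0177, 0.0216]))
cab [[ 0.32906811 -0.34389136  0.30000421]
 [ 0.46165951 -0.25045785  0.4306179 ]
 [ 0.61722403  0.03338185  0.8269687 ]]
side {'wood_z': np.float64(0.0719), 'lid_mid': np.float64(6.34), 'left': np.float64(7.54), 'right': np.float64(5.14), 'n': 1236}
table -5.7319492422402765e-05
bar (((474.060791015625, -352.96392822265625), (260.3033752441406, 75.5483627319336), 16.745174407958984), 915, array([0.0107, 0.0171, 0.0203]))
bar (((473.48638916015625, -350.4977111816406), (259.9823913574219, 70.49392700195312), 16.745174407958984), 841, array([0.0137, 0.0174, 0.0204]))
cab [[ 0.32687174 -0.34307426  0.30000721]
 [ 0.43547132 -0.30831365  0.33648548]
 [ 0.6117238   0.09880944  0.58054208]]
```

```bash
cat > go.py <<'E'
import sys
from bench import *
import numpy as np
from scipy.spatial.transform import Rotation as Ro
# go.py x y z yawx_deg : row (shift in tool axes, turn) from the present pose
x,y,z,yaw=map(float,sys.argv[1:5]);s=sense()
R=Ro.from_rotvec(s["tool_rot"]).as_matrix()
d=R.T@(np.array([x,y,z])-s["ee_pos"]);y0=np.rad2deg(np.arctan2(R[1,0],R[0,0]))
print("yawx",y0.round(2),"R z",R[:,2].round(4),"pos",s["ee_pos"].round(4),"ROW",d.round(4),"turn",-np.deg2rad((yaw-y0+180)%360-180).round(4),"f",s["ft_force"].round(2),"t",s["time"])
E
python3 - <<'E'
from m import *
for n,bb in(("top",(372,208,415,300)),("side",(384,234,426,338))):
    W=np.load(n+"0.npy")
    B=W[bb[1]:bb[3],bb[0]:bb[2]].reshape(-1,3)
    a=np.deg2rad(17);r=B[:,:2]-[.475,-.375];v=r@[-np.sin(a),np.cos(a)]
    q=B[(B[:,2]>.010)&(B[:,2]<.03)]
    r=q[:,:2]-[.475,-.375];v=r@[-np.sin(a),np.cos(a)]
    print(np.histogram(v,np.arange(-.08,.09,.01)))
    pk=np.arange(-.08,.08,.002);c=max(pk,key=lambda c:(abs(v-c)<.012).sum())
    print(c,rect(q[abs(v-c)<.016]))
    m=(W[...,1]>-.45)&(W[...,1]<.3)&(W[...,2]>.3)&(W[...,2]<1.)&(W[...,0]>.3)
    print(np.histogram2d(W[...,0][m],W[...,2][m],bins=[np.arange(.3,.9,.1),np.arange(.3,1.05,.1)])[0].astype(int))
E
python3 go.py .475 -.375 .12 17
```

```text
(array([  0,   0,   0,   0,   0,   1,   7,   2,   0,   0,   0,  54, 293,
       283,   0,   0]), array([-8.00000000e-02, -7.00000000e-02, -6.00000000e-02, -5.00000000e-02,
       -4.00000000e-02, -3.00000000e-02, -2.00000000e-02, -1.00000000e-02,
       -4.16333634e-17,  1.00000000e-02,  2.00000000e-02,  3.00000000e-02,
        4.00000000e-02,  5.00000000e-02,  6.00000000e-02,  7.00000000e-02,
        8.00000000e-02]))
0.04800000000000011 (((466.87579345703125, -327.20245361328125), (259.8107604980469, 21.928306579589844), 16.945518493652344), 630, array([0.0128, 0.0177, 0.0216]))
[[    0     0     0     0     0     0     0]
 [    0     0     0     0     0     0     0]
 [    0     0     6   372   551   630     0]
 [    0     0  3508  9510 15094 27040 30524]
 [    0     0     0     0     0     0     0]
 [    0     0     0     0     0     0     0]]
(array([  0,   0,   0,   0,   0,   0,   4,   1,   0,   0,   0,  68, 400,
       405,   0,   0]), array([-8.00000000e-02, -7.00000000e-02, -6.00000000e-02, -5.00000000e-02,
       -4.00000000e-02, -3.00000000e-02, -2.00000000e-02, -1.00000000e-02,
       -4.16333634e-17,  1.00000000e-02,  2.00000000e-02,  3.00000000e-02,
        4.00000000e-02,  5.00000000e-02,  6.00000000e-02,  7.00000000e-02,
        8.00000000e-02]))
0.04800000000000011 (((466.48492431640625, -327.2729187011719), (260.00872802734375, 21.979711532592773), 16.745174407958984), 873, array([0.0125, 0.0172, 0.0203]))
[[    0     0     0     0     0     0     0]
 [    0     0     0     0     0     0     0]
 [    0     0    28   866     0     0     0]
 [    0     0 12877 17291     0     0     0]
 [    0     0     0     0     0     0     0]
 [    0     0     0     0     0     0     0]]
yawx 159.33 R z [-9.0e-04 -1.4e-03 -1.0e+00] pos [0.1939 0.5142 0.2306] ROW [-0.577  -0.7325  0.1116] turn 2.4841 f [-0.57  0.4   0.91] t 0.1
```

```bash
python3 go.py .4667 -.3272 .10 16.85; python3 -m crank '-0.54 -0.696 0 2.487 0.4;-0.54 -0.696 0 2.487 0.4;-0.54 -0.696 0 2.487 0.4;-0.54 -0.696 0 2.487 0.4;-0.54 -0.696 0 2.487 0.4;-0.54 -0.696 0 2.487 0.4;-0.54 -0.696 0 2.487 0.4;-0.54 -0.696 0 2.487 0.4;-0.54 -0.696 0 2.487 0.4;-0.54 -0.696 0 2.487 0.4;-0.54 -0.696 0 2.487 0.4;-0.54 -0.696 0 2.487 0.4;-0.54 -0.696 0 2.487 0.4;-0.54 -0.696 0 2.487 0.4;-0.54 -0.696 0 2.487 0.4;-0.54 -0.696 0.13 2.487 0.4;-0.54 -0.696 0.13 2.487 0.4;-0.54 -0.696 0.13 2.487 0.4;-0.54 -0.696 0.13 2.487 0.4;-0.54 -0.696 0.13 2.487 0.4'; python3 go.py .4667 -.3272 .10 16.85
```

```text
yawx 159.33 R z [-9.0e-04 -1.4e-03 -1.0e+00] pos [0.1939 0.5142 0.2306] ROW [-0.5523 -0.6907  0.1315] turn 2.4867 f [-0.57  0.4   0.91] t 0.1
time: 1.77
ee_pos: [0.4329, -0.2619, 0.1356]
tool_rot: [-3.109, -0.449, 0.0]
ft_force: [1.3, 0.1, 0.7]
opening: 0.0514
gripper_force: 0.0
yawx 16.44 R z [-3.e-04  5.e-04 -1.e+00] pos [ 0.4329 -0.2619  0.1356] ROW [0.014  0.0722 0.0356] turn -0.0072 f [1.31 0.08 0.67] t 1.7667
```

```bash
python3 -m crank '0 0 0 0 0.4;0 0 0 0 0.4;0 0 0 0 0.4' ; python3 go.py .4667 -.3272 .04 16.85
```

```text
time: 2.02
ee_pos: [0.4324, -0.2595, 0.1364]
tool_rot: [-3.106, -0.46, 0.002]
ft_force: [-0.2, 0.1, 0.6]
opening: 0.0511
gripper_force: 0.0
yawx 16.87 R z [-0.0015  0.0018 -1.    ] pos [ 0.4324 -0.2595  0.1364] ROW [0.0133 0.0749 0.0963] turn 0.0003 f [-0.22  0.1   0.62] t 2.0167
```

```bash
python3 -m crank '0.0133 0.0749 0.04 0 0.4;0.0133 0.0749 0.08 0 0.4;0.0133 0.0749 0.1 0 0.4;0.0133 0.0749 0.12 0 0.4;0.0133 0.0749 0.131 0 0.4;0.0133 0.0749 0.131 0 0.4;0.0133 0.0749 0.131 0 0.4' ; python3 go.py .4667 -.3272 .005 16.85
python3 - <<'E'
from m import *
p,W=cloud("side","pics/a.png")
cv2.imwrite("pics/a2.png",cv2.resize(p[200:360,330:470,::-1],None,fx=4,fy=3.75))
E
```

```text
time: 2.6
ee_pos: [0.4677, -0.3269, 0.0072]
tool_rot: [3.107, 0.462, 0.0]
ft_force: [-0.1, 0.5, -0.1]
opening: 0.0511
gripper_force: 0.0
yawx 16.93 R z [ 3.e-04 -1.e-04 -1.e+00] pos [ 0.4677 -0.3269  0.0072] ROW [-0.001  -0.      0.0022] turn 0.0014 f [-0.11  0.46 -0.11] t 2.6
```

View pics/a2.png

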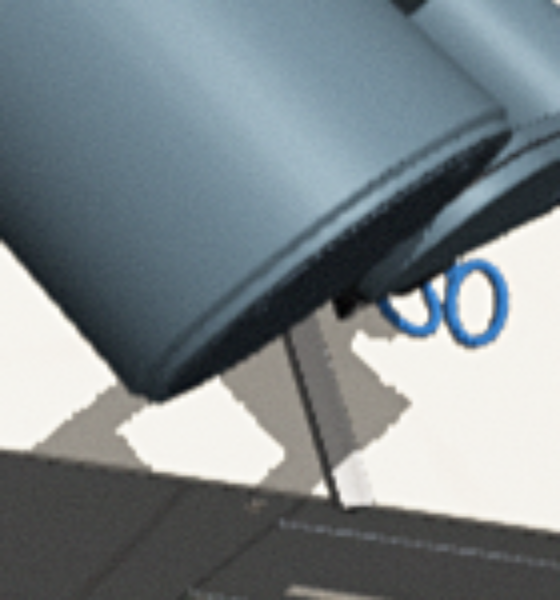

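The arm hides the grasp itself; only the bar's near end and the scissors show (around (345,490) in the crop), so I'll close and read the opening.

```bash
python3 -m crank '0 0 0.002 0 0.6;0 0 0.002 0 0.85;0 0 0.002 0 0.85;0 0 0.002 0 0.85;0 0 0.002 0 0.85;0 0 0.002 0 0.85;0 0 0.002 0 0.85;0 0 -0.04 0 0.85;0 0 -0.08 0 0.85;0 0 -0.12 0 0.85;0 0 -0.12 0 0.85;0 0 -0.12 0 0.85' 60; python3 go.py .4793 .1073 .13 84.9
```

```text
time: 3.65
ee_pos: [0.4687, -0.3293, 0.1292]
tool_rot: [3.102, 0.459, 0.006]
ft_force: [0.2, 0.2, -2.8]
opening: 0.0184
gripper_force: 60.0
yawx 16.84 R z [ 0.0047 -0.0049 -1.    ] pos [ 0.4687 -0.3293  0.1292] ROW [ 0.1366 -0.4148 -0.0029] turn -1.1879 f [ 0.24  0.24 -2.77] t 3.65
```

```bash
python3 -m crank '0.04 -0.03 -0.01 -0.1 0.85;0.06 -0.07 -0.01 -0.2 0.85;0.08 -0.1 -0.01 -0.3 0.85;0.1 -0.14 -0.01 -0.4 0.85;0.115 -0.18 -0.01 -0.5 0.85;0.125 -0.22 -0.01 -0.6 0.85;0.13 -0.26 -0.01 -0.7 0.85;0.135 -0.3 -0.01 -0.8 0.85;0.136 -0.33 -0.01 -0.9 0.85;0.1366 -0.36 -0.01 -1.0 0.85;0.1366 -0.39 -0.01 -1.1 0.85;0.1366 -0.414 -0.01 -1.188 0.85;0.1366 -0.414 -0.01 -1.188 0.85;0.1366 -0.414 -0.01 -1.188 0.85;0.1366 -0.414 -0.01 -1.188 0.85' ; python3 go.py .4795 .1072 .085 84.9
cat > bar.py <<'E'
from m import *
def bar(n,save=None):
    p,W=cloud(n,save);np.save(n+"1.npy",W)
    q=W.reshape(-1,3);th=np.deg2rad(-5.1);d=q[:,:2]-[.4795,.1072]
    x=d@[np.cos(th),np.sin(th)];y=d@[-np.sin(th),np.cos(th)];z=q[:,2]
    for s in(1,-1):
        for lo,hi in ((.07,.085),(.1,.125)):
            k=(abs(x)<.03)&(y*s>lo)&(y*s<hi)&(z>.0785)&(z<.18)
            k2=k&(z>np.median(z[k])-.006) if k.any() else k
            if k2.sum()>3:print(n,"side",s,lo,"x mm",(x[k2].min()*1e3+x[k2].max()*1e3).round(1)/2,"z",np.median(z[k2]).round(4),k2.sum())
    k=(abs(x)<.03)&(abs(y)<.15)&(z>.085)&(z<.18);print("y ext",(y[k].min()*1e3).round(1),(y[k].max()*1e3).round(1))
E
python3 -c "
from bar import *
bar('top','pics/b.png');bar('side')"
```

```text
time: 4.9
ee_pos: [0.4775, 0.1076, 0.1348]
tool_rot: [-2.318, -2.119, 0.003]
ft_force: [-0.2, 0.1, -2.8]
opening: 0.0179
gripper_force: 60.0
yawx 84.87 R z [-2.2e-03 -4.0e-04 -1.0e+00] pos [0.4775 0.1076 0.1348] ROW [-0.0002  0.0022  0.0498] turn -0.0004 f [-0.19  0.13 -2.79] t 4.9
top side -1 0.07 x mm -1.9 z 0.1467 42
top side -1 0.1 x mm -1.65 z 0.1468 69
y ext -131.0 -36.8
side side -1 0.07 x mm -2.4 z 0.1471 53
side side -1 0.1 x mm -2.55 z 0.1466 93
y ext -131.6 29.6
```

View pics/b.png

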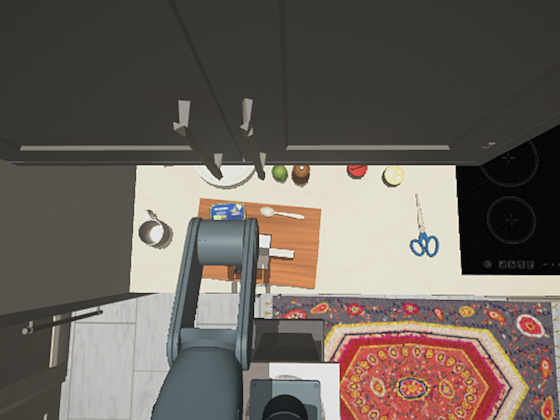

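```bash
python3 -m crank '0 0.002 0.02 0 0.85;0 0.002 0.036 0 0.85;0 0.002 0.042 0 0.85;0 0.002 0.044 0 0.85;0 0.002 0.046 0 0.85;0 0.002 0.046 0 0.85;0 0.002 0.046 0 0.85' ; python3 -m crank '0 0 0.001 0 0.85;0 0 0.001 0 0.85;0 0 0.0015 0 0.85;0 0 0.002 0 0.85;0 0 0.002 0 0.85'; python3 go.py .4795 .1072 .085 84.9
```

```text
time: 5.58
ee_pos: [0.4809, 0.1074, 0.0906]
tool_rot: [2.318, 2.119, 0.001]
ft_force: [0.4, 0.5, -3.3]
opening: 0.0183
gripper_force: 59.9
time: 6.0
ee_pos: [0.4803, 0.1077, 0.088]
tool_rot: [2.318, 2.121, 0.0]
ft_force: [0.2, 0.1, -2.4]
opening: 0.0184
gripper_force: 59.9
yawx 84.91 R z [ 1.e-04 -0.e+00 -1.e+00] pos [0.4803 0.1077 0.088 ] ROW [-0.0006 -0.0007  0.003 ] turn 0.0002 f [ 0.17  0.06 -2.35] t 6.0
```

```bash
python3 -m crank '0 0 0.0007 0 0.85;0 0 0.0013 0 0.85;0 0 0.0013 0 0.85'; python3 -m crank '0 0 0.0005 0 0.85;0 0 0.001 0 0.85;0 0 0.001 0 0.85'
```

```text
time: 6.25
ee_pos: [0.4802, 0.1077, 0.0865]
tool_rot: [-2.318, -2.12, 0.0]
ft_force: [0.2, 1.0, -3.0]
opening: 0.0182
gripper_force: 59.9
time: 6.5
ee_pos: [0.4804, 0.1076, 0.0857]
tool_rot: [2.318, 2.12, 0.0]
ft_force: [-0.0, -0.6, -1.4]
opening: 0.0184
gripper_force: 60.2
```

```bash
python3 -m crank '0 0 0 0 0.7;0 0 0 0 0.5;0 0 0 0 0.45;0 0 0 0 0.45;0 0 -0.02 0 0.45;0 0 -0.06 0 0.45;0 0 -0.06 0 0.8;0 0 -0.06 0 1;0 0 -0.06 0 1;0 0 -0.06 0 1;0 0 -0.06 0 1' ; python3 go.py .4795 .1072 .1 84.9; python3 -c "
from bar import *
bar('top');bar('side','pics/c.png')"
```

```text
time: 7.42
ee_pos: [0.4793, 0.1076, 0.1445]
tool_rot: [-2.317, -2.119, 0.003]
ft_force: [-0.1, 0.2, -0.1]
opening: 0.0003
gripper_force: 0.0
yawx 84.9 R z [-0.0025 -0.     -1.    ] pos [0.4793 0.1076 0.1445] ROW [-0.0004  0.0003  0.0445] turn 0.0 f [-0.14  0.25 -0.14] t 7.4167
top side -1 0.07 x mm 0.75 z 0.0949 36
top side -1 0.1 x mm 1.1 z 0.0938 62
y ext -130.8 -31.0
side side 1 0.07 x mm -7.3 z 0.0971 18
side side -1 0.07 x mm 0.15 z 0.094 53
side side -1 0.1 x mm 0.05 z 0.0934 86
y ext -131.1 84.2
```

View pics/c.png

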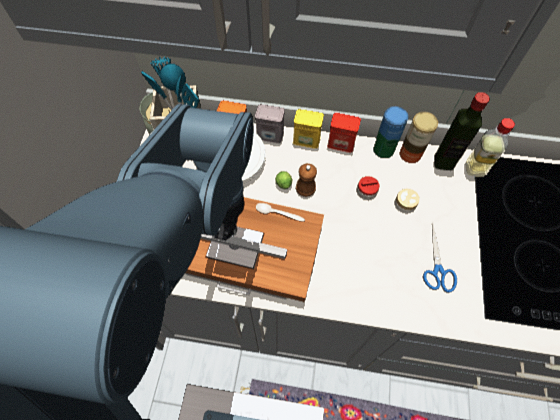

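```bash
python3 -m crank '0 0 0.02 0 1;0 0 0.035 0 1;0 0 0.042 0 1;0 0 0.044 0 1;0 0 0.044 0 1;0 0 0.044 0 1'; for i in 1 2; do python3 -m crank '0 0 0.0003 0 1;0 0 0.0006 0 1;0 0 0.0009 0 1;0 0 0.0012 0 1;0 0 0.0012 0 1;0 0 0.0012 0 1'; done
```

```text
time: 8.02
ee_pos: [0.4807, 0.1076, 0.102]
tool_rot: [2.318, 2.12, 0.001]
ft_force: [-0.4, 0.5, 0.3]
opening: -0.0
gripper_force: 0.0
time: 8.52
ee_pos: [0.4803, 0.1077, 0.1006]
tool_rot: [2.318, 2.12, 0.0]
ft_force: [0.2, -0.9, -0.0]
opening: -0.0001
gripper_force: 0.0
time: 9.02
ee_pos: [0.4802, 0.1076, 0.0992]
tool_rot: [-2.318, -2.12, 0.0]
ft_force: [0.2, 0.1, -0.0]
opening: -0.0003
gripper_force: 0.0
```

```bash
for i in 1 2 3 4; do python3 -m crank '0 0 0.0003 0 1;0 0 0.0006 0 1;0 0 0.0009 0 1;0 0 0.0012 0 1;0 0 0.0012 0 1' | egrep 'pos|ft' ; done
```

```text
ee_pos: [0.4802, 0.1076, 0.098]
ft_force: [-0.5, 0.3, -0.4]
ee_pos: [0.4803, 0.1076, 0.097]
ft_force: [0.4, -1.2, 0.7]
ee_pos: [0.4804, 0.1077, 0.0968]
ft_force: [-3.3, -0.0, 11.4]
ee_pos: [0.4805, 0.1077, 0.096]
ft_force: [-4.3, 0.5, 14.7]
```

```bash
for i in 1 2 3; do python3 -m crank '0 0 0.0003 0 1;0 0 0.0006 0 1;0 0 0.0009 0 1;0 0 0.0009 0 1' | egrep 'pos|ft' ; done
```

```text
ee_pos: [0.4805, 0.1077, 0.0951]
ft_force: [-5.1, -0.4, 16.5]
ee_pos: [0.4804, 0.1076, 0.0943]
ft_force: [-4.8, -0.0, 15.0]
ee_pos: [0.4804, 0.1077, 0.0934]
ft_force: [-4.8, -0.2, 16.0]
```

```bash
for i in 1 2 3; do python3 -m crank '0 0 0.0002 0 1;0 0 0.0004 0 1;0 0 0.0006 0 1;0 0 0.0006 0 1' | egrep 'pos|ft' ; done
```

```text
ee_pos: [0.4805, 0.1077, 0.093]
ft_force: [-6.2, -0.2, 17.6]
ee_pos: [0.4804, 0.1078, 0.0925]
ft_force: [-5.9, -0.1, 18.2]
ee_pos: [0.4805, 0.1079, 0.0919]
ft_force: [-6.1, -0.9, 19.2]
```

```bash
for i in 1 2; do python3 -m crank '0 0 0.0002 0 1;0 0 0.0004 0 1;0 0 0.0004 0 1' | egrep 'pos|ft' ; done; python3 -c "
from bar import *
bar('top');bar('side')"; python3 -m crank '0 0 0 0 1' | egrep 'pos|ft'
```

```text
ee_pos: [0.4805, 0.1079, 0.0916]
ft_force: [-6.2, 2.0, 18.4]
ee_pos: [0.4805, 0.108, 0.0912]
ft_force: [-6.9, 1.1, 18.3]
top side -1 0.07 x mm 0.85 z 0.0898 36
top side -1 0.1 x mm 1.25 z 0.0904 61
y ext -130.6 -36.2
side side -1 0.07 x mm -0.05 z 0.0892 51
side side -1 0.1 x mm 0.5 z 0.09 87
y ext -130.7 71.4
ee_pos: [0.4805, 0.1079, 0.0912]
ft_force: [-5.2, 1.0, 18.9]
```

```bash
for i in 1 2 3 4; do python3 -m crank '0 0 0.0002 0 1;0 0 0.0003 0 1;0 0 0.0003 0 1' | egrep 'pos|ft' ; done
```

```text
ee_pos: [0.4805, 0.108, 0.0909]
ft_force: [-6.4, 0.6, 17.8]
ee_pos: [0.4805, 0.108, 0.0906]
ft_force: [-6.6, 1.3, 18.8]
ee_pos: [0.4805, 0.108, 0.0906]
ft_force: [-7.5, 1.5, 21.9]
ee_pos: [0.4805, 0.1081, 0.0905]
ft_force: [-7.8, 1.6, 23.1]
```

```bash
for i in 1 2; do python3 -m crank '0 0 0.0002 0 1;0 0 0.0004 0 1;0 0 0.0004 0 1' | egrep 'pos|ft' ; done
```

```text
ee_pos: [0.4806, 0.108, 0.0905]
ft_force: [-9.2, 0.4, 27.0]
ee_pos: [0.4805, 0.108, 0.0905]
ft_force: [-10.8, 0.9, 31.5]
```

```bash
python3 -m crank '0 0 -0.002 0 1;0 0 -0.01 0 1;0 0 -0.03 0 1;0.035 0 -0.03 0 1;0.07 0 -0.03 0 1;0.1 0 -0.03 0 1;0.1 0 -0.03 0 1;0.1 0 -0.03 0 1;0.1 0 -0.03 0 1'; python3 go.py .488 .2068 .092 84.9;  python3 -c "
from bar import *
bar('top');bar('side')"
```

```text
time: 15.62
ee_pos: [0.4888, 0.207, 0.1169]
tool_rot: [-2.317, -2.121, 0.002]
ft_force: [0.1, -1.0, 0.1]
opening: -0.0002
gripper_force: 0.0
yawx 84.95 R z [-9.e-04 -7.e-04 -1.e+00] pos [0.4888 0.207  0.1169] ROW [-0.0002 -0.0008  0.0249] turn 0.0009 f [ 0.06 -1.04  0.08] t 15.6167
top side 1 0.07 x mm 0.45 z 0.0914 35
top side -1 0.07 x mm 0.85 z 0.0903 35
top side -1 0.1 x mm 1.1 z 0.0906 61
y ext -130.6 95.5
side side 1 0.07 x mm -0.3 z 0.0901 47
side side 1 0.1 x mm -12.35 z 0.0906 50
side side -1 0.07 x mm -0.5 z 0.0899 51
side side -1 0.1 x mm 0.55 z 0.0895 86
y ext -130.6 121.2
```

```bash
python3 -m crank '0 -0.0005 0.015 0 1;0 -0.0005 0.022 0 1;0 -0.0005 0.0245 0 1;0 -0.0005 0.025 0 1;0 -0.0005 0.025 0 1;0 -0.0005 0.025 0 1;0 -0.0005 0.025 0 1'| egrep 'pos|ft'; for i in 1 2; do python3 -m crank '0 0 0.0004 0 1;0 0 0.0007 0 1;0 0 0.0007 0 1' | egrep 'pos|ft' ; done
```

```text
ee_pos: [0.4891, 0.2073, 0.0926]
ft_force: [0.2, 0.4, 0.3]
ee_pos: [0.4887, 0.2074, 0.0916]
ft_force: [-0.1, 0.1, 0.5]
ee_pos: [0.4887, 0.2074, 0.0909]
ft_force: [-0.8, 0.3, 0.4]
```

```bash
for i in 1 2 3; do python3 -m crank '0 0 0.0003 0 1;0 0 0.0005 0 1;0 0 0.0005 0 1' | egrep 'pos|ft' ; done
```

```text
ee_pos: [0.4889, 0.2074, 0.0907]
ft_force: [-0.9, 0.5, 5.0]
ee_pos: [0.4889, 0.2074, 0.0906]
ft_force: [-3.3, -0.5, 8.6]
ee_pos: [0.4889, 0.2074, 0.0906]
ft_force: [-3.1, -1.1, 11.6]
```

```bash
python3 -m crank '0 0 -0.0002 0 1;0 0 -0.0002 0 1;0 0 -0.0002 0 1;0 0 -0.0002 0 1;0 0 -0.0002 0 1'| egrep 'pos|ft';python3 -c "
from bar import *
bar('top')";  python3 -m crank '0 0 0 0 1;0 0 0 0 1;0 0 0 0 1;0 0 0 0 1'| egrep 'pos|ft'; python3 -m crank '0 0 -0.002 0 1;0 0 -0.01 0 1;0 0 -0.027 0 1;-0.04 0 -0.027 0 1;-0.08 0 -0.027 0 1;-0.12 0 -0.027 0 1;-0.16 0 -0.027 0 1;-0.2 0 -0.027 0 1;-0.2 0 -0.027 0 1;-0.2 0 -0.027 0 1;-0.2 0 -0.027 0 1'; python3 go.py .4714 .0078 .092 84.9; python3 -c "
from bar import *
bar('top')
print(lid(np.load('top1.npy'),.0005))"
```

```text
ee_pos: [0.4889, 0.2074, 0.0906]
ft_force: [-3.3, -0.9, 10.4]
top side 1 0.07 x mm 1.5 z 0.0905 35
top side -1 0.07 x mm 0.9 z 0.0901 36
top side -1 0.1 x mm 0.95 z 0.0903 62
y ext -129.3 89.3
ee_pos: [0.4889, 0.2074, 0.0906]
ft_force: [-2.7, -0.5, 11.0]
time: 19.27
ee_pos: [0.4709, 0.0081, 0.1166]
tool_rot: [-2.319, -2.118, -0.0]
ft_force: [-0.1, 0.0, -0.4]
opening: -0.0001
gripper_force: 0.0
yawx 84.81 R z [-0.e+00  5.e-04 -1.e+00] pos [0.4709 0.0081 0.1166] ROW [-0.0003  0.0005  0.0246] turn -0.0015 f [-0.11  0.05 -0.4 ] t 19.2667
top side 1 0.07 x mm 1.55 z 0.0905 36
top side 1 0.1 x mm 1.5 z 0.09 59
y ext 18.0 128.5
{'wood_z': np.float64(0.0723), 'lid_mid': np.float64(0.18), 'left': np.float64(0.7), 'right': np.float64(-0.35), 'n': 192}
```

Now the right end.

```bash
python3 -m crank '0 0.0005 0.015 0 1;0 0.0005 0.022 0 1;0 0.0005 0.0245 0 1;0 0.0005 0.025 0 1;0 0.0005 0.025 0 1;0 0.0005 0.0256 0 1;0 0.0005 0.0262 0 1;0 0.0005 0.0262 0 1'| egrep 'pos|ft'; for i in 1 2; do python3 -m crank '0 0 0.0003 0 1;0 0 0.0005 0 1;0 0 0.0005 0 1' | egrep 'pos|ft' ; done
```

```text
ee_pos: [0.4717, 0.0082, 0.0906]
ft_force: [-0.0, 0.6, 1.5]
ee_pos: [0.4717, 0.0082, 0.0906]
ft_force: [-0.9, 2.0, 7.0]
ee_pos: [0.4718, 0.0081, 0.0906]
ft_force: [-3.2, 2.0, 11.7]
```

```bash
python3 -m crank '0 0 -0.0002 0 1;0 0 -0.0002 0 1;0 0 -0.0002 0 1;0 0 -0.0002 0 1;0 0 -0.0002 0 1;0 0 -0.0002 0 1;0 0 -0.0002 0 1;0 0 -0.0002 0 1;0 0 -0.0002 0 1'| egrep 'pos|ft'; python3 -m crank '0 0 -0.002 0 1;0 0 -0.01 0 1;0 0 -0.04 0 0.6;0.04 0 -0.04 0 0.4;0.08 0 -0.04 0 0.4;0.1 0 -0.04 0 0.4;0.1 0 -0.04 0 0.4;0.1 0 -0.04 0 0.4;0.1 0 -0.04 0 0.4';  python3 -c "
from bar import *
bar('top');bar('side')";python3 go.py .4803 .1075 .079 84.9
```

```text
ee_pos: [0.4717, 0.0082, 0.0906]
ft_force: [-1.7, 2.3, 9.9]
time: 21.98
ee_pos: [0.4802, 0.1071, 0.1296]
tool_rot: [2.317, 2.121, -0.001]
ft_force: [0.1, 0.1, -1.4]
opening: 0.0511
gripper_force: 0.0
top side -1 0.07 x mm 0.85 z 0.0898 36
top side -1 0.1 x mm 0.95 z 0.0897 63
y ext -129.3 -33.0
side side 1 0.07 x mm -7.0 z 0.0898 15
side side -1 0.07 x mm -0.3 z 0.0903 51
side side -1 0.1 x mm -0.75 z 0.0903 86
y ext -130.5 79.8
yawx 84.84 R z [-3.e-04 -4.e-04 -1.e+00] pos [0.4802 0.1066 0.1294] ROW [0.0009 0.     0.0504] turn -0.0011 f [0.07 0.12 0.75] t 22.0833
```

```bash
python3 -m crank '0 0 0.025 0 0.4;0 0 0.04 0 0.4;0 0 0.047 0 0.4;0 0 0.0495 0 0.4;0 0 0.0495 0 0.4;0 0 0.0495 0 0.4'| egrep 'pos|ft'; python3 -m crank '0 0 0 0 0.6;0 0 0 0 0.85;0 0 0 0 0.85;0 0 0 0 0.85;0 0 0 0 0.85;0 0 0 0 0.85' 60
```

```text
ee_pos: [0.4809, 0.1072, 0.0805]
ft_force: [-0.2, -0.6, -0.1]
time: 23.08
ee_pos: [0.4808, 0.1077, 0.0809]
tool_rot: [2.317, 2.12, 0.002]
ft_force: [-1.4, -0.6, 5.5]
opening: 0.018
gripper_force: 59.4
```

```bash
python3 -m crank '0 0 -0.003 0 0.85;0 0 -0.02 0 0.85;0 0 -0.06 0 0.85;0 0 -0.06 0 0.85;0 0 -0.06 0 0.85'; python3 go.py .4667 -.3272 .13 16.85; python3 -c "
from bar import *
p,W=cloud('side');print(lid(W,.0));p,W=cloud('top');print(lid(W,.0))"
```

```text
time: 23.5
ee_pos: [0.4817, 0.1077, 0.1418]
tool_rot: [2.316, 2.119, 0.005]
ft_force: [0.2, 0.2, -3.6]
opening: 0.0179
gripper_force: 59.5
yawx 84.91 R z [ 0.0044 -0.     -1.    ] pos [0.4817 0.1077 0.1418] ROW [-0.4345  0.0236  0.0118] turn 1.1879 f [ 0.23  0.21 -3.58] t 23.5
{'wood_z': np.float64(0.0721), 'lid_mid': np.float64(-0.31), 'left': np.float64(-0.02), 'right': np.float64(-0.61), 'n': 388}
{'wood_z': np.float64(0.0723), 'lid_mid': np.float64(-0.48), 'left': np.float64(-1.31), 'right': np.float64(0.35), 'n': 147}
```

```bash
python3 -m crank '-0.04 0 0 0 0.85;-0.08 0 0 0.1 0.85;-0.12 0.002 0 0.2 0.85;-0.16 0.005 0 0.3 0.85;-0.2 0.01 0 0.4 0.85;-0.24 0.013 0 0.5 0.85;-0.28 0.016 0 0.6 0.85;-0.32 0.018 0 0.7 0.85;-0.36 0.02 0 0.8 0.85;-0.395 0.022 0 0.9 0.85;-0.42 0.0236 0 1.0 0.85;-0.4345 0.0236 0 1.1 0.85;-0.4345 0.0236 0 1.188 0.85;-0.4345 0.0236 0 1.188 0.85;-0.4345 0.0236 0 1.188 0.85;-0.4345 0.0236 0 1.188 0.85'; python3 go.py .4667 -.3272 .0085 16.85; python3 -c "
from bar import *
p,W=cloud('side','pics/d.png');print(lid(W));p,W=cloud('top');print(lid(W))"
```

```text
time: 24.93
ee_pos: [0.4646, -0.3261, 0.1388]
tool_rot: [-3.105, -0.464, 0.002]
ft_force: [-0.1, -0.7, -3.0]
opening: 0.0179
gripper_force: 59.5
yawx 17.01 R z [-0.0017  0.002  -1.    ] pos [ 0.4646 -0.3261  0.1388] ROW [0.0018 0.002  0.1303] turn 0.0028 f [-0.12 -0.69 -2.96] t 24.9333
{'wood_z': np.float64(0.0), 'lid_mid': np.float64(0.0), 'left': np.float64(0.0), 'right': np.float64(0.0), 'n': 0}
{'wood_z': np.float64(0.0723), 'lid_mid': np.float64(0.15), 'left': np.float64(0.25), 'right': np.float64(0.05), 'n': 1007}
  return _methods._mean(a, axis=axis, dtype=dtype,
  ret = ret.dtype.type(ret / rcount)
```

View pics/d.png

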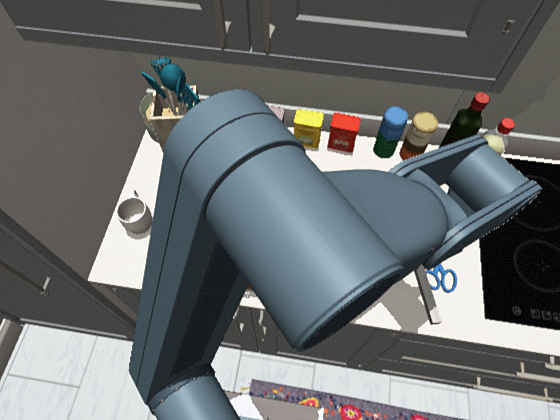

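The lid is flush to about 0.2 mm. The arm hides the block in this view, and the held bar's near end shows at (432,310). Now I'll lower it.

```bash
python3 -m crank '0.0018 0.002 0.035 0 0.85;0.0018 0.002 0.07 0 0.85;0.0018 0.002 0.1 0 0.85;0.0018 0.002 0.118 0 0.85;0.0018 0.002 0.124 0 0.85;0.0018 0.002 0.126 0 0.85;0.0018 0.002 0.126 0 0.85;0.0018 0.002 0.126 0 0.85'|egrep 'pos|ft'; for i in 1 2; do python3 -m crank '0 0 0.001 0 0.85;0 0 0.0015 0 0.85;0 0 0.0015 0 0.85'|egrep 'pos|ft'; done
```

```text
ee_pos: [0.4685, -0.3294, 0.0155]
ft_force: [-0.4, -0.3, -3.2]
ee_pos: [0.4678, -0.329, 0.0134]
ft_force: [-0.7, 0.1, -3.3]
ee_pos: [0.4674, -0.3286, 0.0109]
ft_force: [-0.0, 0.1, -2.4]
```

```bash
python3 -m crank '0 0 0.0007 0 0.85;0 0 0.001 0 0.85;0 0 0.001 0 0.85;0 0 0.001 0 0.85'|egrep 'pos|ft'; python3 -m crank '0 0 0.0006 0 0.85;0 0 0.001 0 0.85;0 0 0.001 0 0.85'|egrep 'pos|ft'
```

```text
ee_pos: [0.4674, -0.3286, 0.0099]
ft_force: [-0.7, -0.1, -3.0]
ee_pos: [0.4674, -0.3286, 0.0088]
ft_force: [-0.1, 0.0, -3.7]
```

```bash
python3 -m crank '0 0 0.0006 0 0.85;0 0 0.001 0 0.85;0 0 0.001 0 0.85'|egrep 'pos|ft'; python3 -m crank '0 0 0.0006 0 0.85;0 0 0.001 0 0.85;0 0 0.001 0 0.85'|egrep 'pos|ft'
```

```text
ee_pos: [0.4675, -0.3287, 0.0083]
ft_force: [-0.5, 1.4, 3.1]
ee_pos: [0.4675, -0.3287, 0.0083]
ft_force: [-2.2, 2.6, 9.6]
```

Seated on the worktop. Next I'll release it, lift, and back off to the right and toward the robot for a final look.

```bash
python3 -m crank '0 0 -0.001 0 0.7;0 0 -0.001 0 0.5;0 0 -0.001 0 0.4;0 0 -0.001 0 0.4;0 0 -0.001 0 0.4;0 0 -0.02 0 0.4;0 0 -0.06 0 0.4;0 0 -0.1 0 0.4;0 0 -0.14 0 0.4;0 0 -0.18 0 0.4;-0.04 0.03 -0.2 0 0.4;-0.08 0.03 -0.2 0 0.4;-0.12 0.03 -0.2 0 0.4;-0.12 0.03 -0.2 0 0.4;-0.12 0.03 -0.2 0 0.4'; python3 -c "
from bar import *
p,W=cloud('top','pics/e.png');print(lid(W))
B=W[208:300,370:420].reshape(-1,3);B=B[(B[:,2]>.01)&(B[:,2]<.03)];a=np.deg2rad(16.9)
v=(B[:,:2]-[.467,-.328])@[-np.sin(a),np.cos(a)];print(rect(B[abs(v)<.02]))"
```

```text
time: 28.53
ee_pos: [0.3591, -0.393, 0.2071]
tool_rot: [3.109, 0.454, -0.001]
ft_force: [0.4, -0.0, 0.6]
opening: 0.0516
gripper_force: 0.0
{'wood_z': np.float64(0.0722), 'lid_mid': np.float64(0.22), 'left': np.float64(0.59), 'right': np.float64(-0.14), 'n': 1008}
(((466.358154296875, -327.8262634277344), (259.7015075683594, 21.937671661376953), 16.586502075195312), 630, array([0.0131, 0.0177, 0.0217]))
```

View pics/e.png

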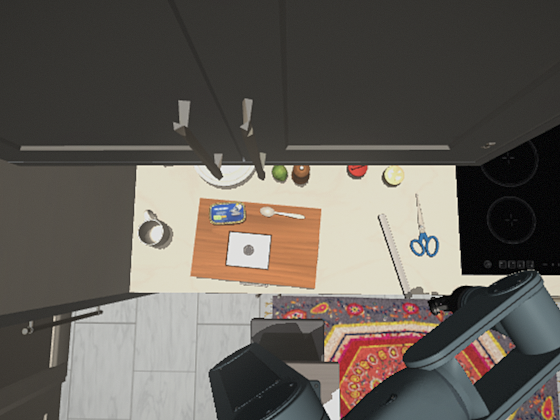

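The top view shows the lid flat in the block at (248,250), the bar flat on the worktop from (381,214) to (408,297), and everything else where it was.

```bash
python3 -c "
from bench import *
print(sign_off())"
```

```text
the job is handed in; nothing more can be done
None
```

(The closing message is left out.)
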